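Lock a collar on the gauging post with a hairpin clip

TASK

On the inspection bench, put the loose steel collar over the post of the gauging fixture, flat down on the base, then push the hairpin spring clip sideways into the post's neck above the collar until it snaps fully home, and let go. Push only as hard as the snap needs: ramming the clip against the post once it is home, or forcing it on crooked, bends it. Leave the micrometer, the V-block and the gauge block where they are.

Things in the scene. Friction and masses are not known exactly. Their poses are not given: they have to be found in the camera images.
- fixture: Grey cast base 180 x 90 x 30 mm (x, y, z), bolted to the bench; origin at the centre of its underside, z up, x along its long side. A slot in its top runs along its x and carries the post.
- post: Steel post standing 39.5 mm above the base; origin on its axis at the base's top, x along the slot, z up. It floats in the slot: 2.5 N moves it (about 4 N with the collar on) and it slides, 36 mm in all, until it meets the slot's end; rigid across the slot. From below: shank 18 mm dia, 19 mm tall; waisted neck 11.5 mm tall; head 18 mm dia, 9 mm tall, chamfered on top.
- post_neck (a point): Middle of the post's neck, 24.75 mm above the base's top (54.75 mm above the bench), same axes; moves with the post. The neck is 10 mm wide across two flats that lie along x, and 18 mm long along x with round ends.
- collar_center (a point): Loose dark steel collar, 56 mm outside, 22 mm bore, 20 mm high, 0.3 kg, lying flat; this point is its centre, half-way up (10 mm over its underside). On the post its top comes 1 mm above the foot of the neck, leaving 10.5 mm free under the head.
- clip: Loose steel hairpin spring clip, 91 mm long, wire 5 mm thick, 50 g, lying flat; origin on its underside below the seat, x points out of the mouth, z up. Sprung legs run from the bridge at x = -38 mm to tips at x = 32 mm; mouth 25 mm wide inside at the tips, narrowing to a 4 mm gap at the bulge at x = 10.6 mm. It takes the neck only lengthwise (along the slot), from either end.
- clip_seat (a point): Middle of the clip's seat, where the middle of the neck lies when home; 2.5 mm over the underside, axes as the clip. Going on, ramps meet the neck 22 mm before home; the push peaks at about 7 to 12 N, falls to a few N or less while the bulge slides along the flats, then it snaps (pulling itself home) over the neck's far end; about 1 mm on, a fixed tongue butts on the neck and the push climbs steeply. Over 20 N bends it.
- clip_tab (a point): Centre of the clip's upright thumb tab, the place to grip: 20 mm long (clip x), 12 mm wide (clip y), standing from 5 to 36 mm over the clip's underside; this point is 22 mm over the underside and 48 mm behind the seat (x = -48 mm). Axes as the clip.
- vblock: Steel V-block, 60 x 40 x 40 mm, loose; origin at the centre of its underside. Bystander.
- micrometer: Small outside micrometer with grey bow and black display, about 145 x 70 x 19 mm, lying flat, loose; origin on its underside near the middle of the bow. Bystander.
- gauge_block: Steel gauge block 35 x 9 x 30 mm standing on edge, loose; origin at the centre of its underside. Bystander.
There are look-alikes about, which are no part of the job. Leave any purple or white look-alike of the part that bears collar_center alone.

How it is judged:
On the way, in this order (a step that is already met when the one before it is completed fails the run):
1. the collar is over the post, flat on the base, before the clip goes on (horizontal distance between collar_center and post_neck below 0.0045 m and z of collar_center in the frame of fixture below 0.0425 m and angle between collar_center's own z axis and vertical below 0.06 rad), for 0.2 s.
2. the clip has snapped home in the neck above the collar (all of step 1 and horizontal distance between clip_seat and post_neck below 0.003 m and z of clip_seat in the frame of post_neck between -0.006 and 0.006 m and angle between the x axis of clip_seat and the x axis of post_neck, either way round below 0.25 rad and angle between clip_seat's own z axis and vertical below 0.3 rad), for 0.2 s.
At the end, for the whole second after the job is handed in: Collar flat on the base (under 2.5 mm off it) around the post, centre within 4.5 mm of its axis; clip in the neck above it, seat within 3 mm of the neck's axis, along the slot within 14 degrees, tilted under 17 degrees, released and at rest (all of step 2 and linear speed of clip below 0.02 m/s); the robot touches nothing.
It fails at once if the clip is pressed on the post with more than 20 N (contact force between clip and post above 20 N).
It fails at once if a bystander is moved more than 15 mm (distance of any of vblock, micrometer, gauge_block from where it was at the start of the episode above 0.015 m).
It also fails if it takes over 72 s, if anything falls off the work surface, if the arm or the gripper's body presses on something with over 40 N, if the wrist force passes 120 N, or if a joint passes its speed limit or range.

ROBOT

A 7-joint arm with a two-finger parallel gripper is mounted at the origin on the work surface. World frame = base frame: x ahead of the robot, y to its left, z up, the work surface at z = 0. Lengths are in m, angles in rad, forces in N, time in s.
With the tool pointing down it reaches from about 0.425 to 0.875 m from the base axis. Payload 4.7 kg.
Tool frame: the origin (TCP) lies between the finger pads; the fingertips stand 14 mm ahead of it and the grasp point (between the pads) lies 5 mm behind it; z points along the fingers, y is the line along which they close (so a half turn about z gives the same grasp; the last joint's range is limited). The gripper opens to 87 mm and grips with 3 to 60 N. Pads are 19 mm wide; open, the fingers measure 117 mm over their backs; the gripper's body (75 mm by 190 mm) begins 51 mm behind the grasp point.
Start: joints at [-1.325, 0.321, -0.07, 1.45, 0.023, 1.371, -0.057], TCP at [0.149, 0.633, 0.237] pointing down, gripper open.
Joint ranges: [-2.86, 2.86], [-0.3, 2.09], [-1.38, 1.24], [0.06, 2.45], [-1.56, 4.7], [0.09, 2.05], [-2.69, 2.69]. Speed limits (rad/s): [2.57, 2.57, 3.14, 3.14, 3.14, 3.14, 3.14].

INTERFACE

Orientations are given as a rotation vector (axis times angle).
In Python, from bench import ctrl gives the robot as it stands.
- The arm moves only by the tool step_arm, never from a script. Its argument "commands" is a list of rows, each an object with "travel": the shift along the tool's x, y, z in m, a list of three; "turn": the turn, a rotation vector about the tool's x, y, z in degrees, a list of three. A call has 1 to 5 rows; each row is the pose to reach, as a shift and turn from the pose commanded when the call began, along the tool's axes at that moment; what a row does not reach only later rows make up. A row lasts 1/10 s, in which the tool goes at most 50 mm and 8.59 degrees, less where a joint would pass 70% of its speed; a pose out of reach is approached as far as the arm can. A call with a gripper value outside its range is refused whole. "gripper" is the opening, from 0 (shut) to 1 (fully open), set as the call begins (left out, the last holds). The fingers move at their own pace and stop on an object; "force" is the grip in N (left out, the last holds). Time passes only in rows, so rows that repeat a pose let the fingers close. It gives the time, the measured TCP pose, the force, the opening and the grip force at its end, in the units of the state.
- ctrl.get_state(): the state, without advancing time (a new reading comes with each control period).
- ctrl.get_image(name): name is "side" or "top"; returns the picture (480x640x3 uint8, red, green, blue); there is no depth.
- ctrl.camera_model(name): a dict with "fx", "fy", "cx", "cy" (pixels), "R" (3x3) and "t" (3): a world point X has camera coordinates R X + t. Camera axes: x right, y down, z forward; pixel columns grow to the right and rows downward; lengths in m; the calibration is good to about 2 mm. A picture is of the moment at which its call begins. camera_model takes no time and is no camera call.
- ctrl.close_job(): hands the job in; it is judged then, once.
The state is a dict: "time": time; "joint_positions": joint angles; "qd": joint speeds; "joint_torque": joint torques, N m; "position": TCP position; "tool_rot": TCP orientation; "ft_force": force on the tool from outside, world axes, zero at the start; "torque": the same for the moment, N m; "grip_width": opening from 0.0 (shut) to 1.0 (fully open); "grip_force": force on a finger pad.
Only numpy, scipy, OpenCV 4.12 (cv2) and the standard library are available. Lean on these libraries where they do the work, as an engineer would, in place of code of your own. Each camera call takes 0.05 s, during which the arm holds its last target. There are 200 camera calls.

## Working session

There is one attempt and no reset: what is moved stays moved. The work goes in short steps, Python scripts to look and compute and a tool call to move; the robot and the scene stay as the last step left them, time stands still between calls to the robot, and variables do not carry over. Pictures are saved under pics/ and viewed, at most 10 in all, crops included, and the job is handed in when it is done.

Besides the shell and the picture viewer there is one more tool, called after "Call:" as name(argument=value, ...), one argument or row to a line, values as JSON. step_arm: Moves the arm, as the interface text tells. Its arguments: {"type":"object","properties":{"commands":{"type":"array"},"gripper":{"type":"number"},"force":{"type":"number"}},"required":["commands"]}

```bash
mkdir -p pics
cat > h.py <<'E'
import numpy as np, cv2
from bench import ctrl
from scipy.spatial.transform import Rotation as Ro
def snap(n,f):
    im=ctrl.get_image(n); cv2.imwrite(f,im[...,::-1]); return im
def ray(n,u,v,z):
    m=ctrl.camera_model(n);R=np.array(m["R"]);t=np.array(m["t"])
    d=R.T@np.array([(u-m["cx"])/m["fx"],(v-m["cy"])/m["fy"],1]);c=-R.T@t
    return c+d*(z-c[2])/d[2]
def proj(n,X):
    m=ctrl.camera_model(n);p=np.array(m["R"])@np.array(X)+np.array(m["t"])
    return m["fx"]*p[0]/p[2]+m["cx"],m["fy"]*p[1]/p[2]+m["cy"]
E
python3 - <<'E'
from h import *
snap("top","pics/top1.png");snap("side","pics/side1.png")
for n in("top","side"):
    m=ctrl.camera_model(n);R=np.array(m["R"]);print(n,m["fx"],R.round(3).tolist(),(-R.T@np.array(m["t"])).round(3))
s=ctrl.get_state();print(s["position"],s["tool_rot"],s["time"],s["ft_force"]);print(Ro.from_rotvec(s["tool_rot"]).as_matrix().round(3))
E
```

```text
top 544.7334527490934 [[0.003, -1.0, -0.016], [-0.996, -0.002, -0.086], [0.086, 0.016, -0.996]] [ 0.468 -0.05   1.143]
side 450.49473167976953 [[-0.709, -0.705, 0.004], [-0.479, 0.478, -0.736], [0.517, -0.524, -0.677]] [0.111 0.405 0.61 ]
[0.14929267 0.63213986 0.23553345] [-3.63335951e-01 -3.12042972e+00  2.79891349e-03] 0.1 [ 0.21693146 -0.02849031  0.3210535 ]
[[-0.973  0.23  -0.   ]
 [ 0.23   0.973 -0.002]
 [-0.    -0.002 -1.   ]]
```

View pics/top1.png

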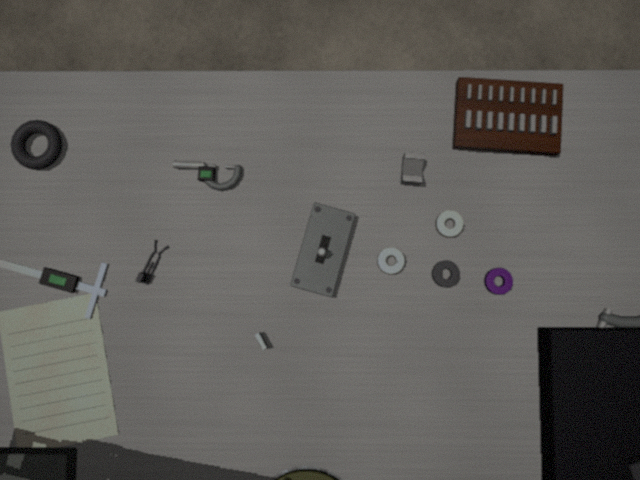

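View pics/side1.png

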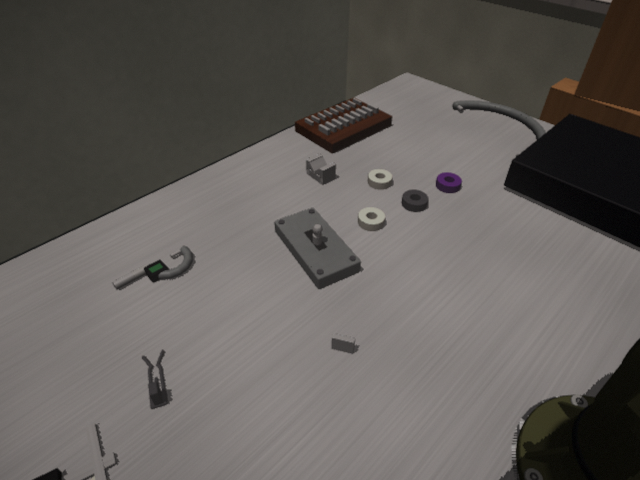

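The top picture shows the fixture at about (325,250) with its post at (322,252), and the clip with its tab at (146,278) and mouth at (161,244).
Collar candidates are dark (446,273), white (391,261) and (449,223), purple (498,281), and a large black ring (37,145). The dark one at (446,273) fits: it is dark steel and about 56 mm across. The black ring is too big. I'll confirm with a crop.

Run:
```python
from h import *
im=cv2.imread("pics/top1.png")
def c(x,y,w,h,s): return cv2.resize(im[y:y+h,x:x+w],None,fx=s,fy=s,interpolation=cv2.INTER_CUBIC)
A=np.zeros((600,800,3),np.uint8)
a=c(285,198,80,110,5.0);A[:550,:400]=a
a=c(130,235,45,55,6.0);A[:330,410:680]=a
a=c(425,255,45,40,6.0);A[340:580,410:680]=a
A=np.clip(A.astype(float)*1.8,0,255).astype(np.uint8)
cv2.imwrite("pics/c1.png",A)
for n,u,v,z in[("collar",446,273,.02),("post",322,252,.0695),("tab",146,278,.036),("gb",263,341,.03),("vb",413,170,.04),("mic",207,174,.01)]:print(n,ray("top",u,v,z).round(4))
for n,u,v,z in[("collar",415,199,.02),("post",317,228,.0695),("tab",156,384,.036)]:print(n,ray("side",u,v,z).round(4))
print([ray("top",*p,.03).round(4).tolist() for p in[(316,202),(358,215),(335,298),(291,286)]])
```

```text
collar [ 0.5086 -0.2856  0.02  ]
post [ 0.5477 -0.0316  0.0695]
tab [0.4962 0.328  0.036 ]
gb [0.3697 0.0879 0.03  ]
vb [ 0.7189 -0.2173  0.04  ]
mic [0.7173 0.2137 0.01  ]
collar [ 0.5032 -0.2793  0.02  ]
post [ 0.5448 -0.0261  0.0695]
tab [0.4978 0.3356 0.036 ]
[[0.6541, -0.0182, 0.03], [0.6271, -0.1048, 0.03], [0.4568, -0.0577, 0.03], [0.4809, 0.0321, 0.03]]
```

View pics/c1.png

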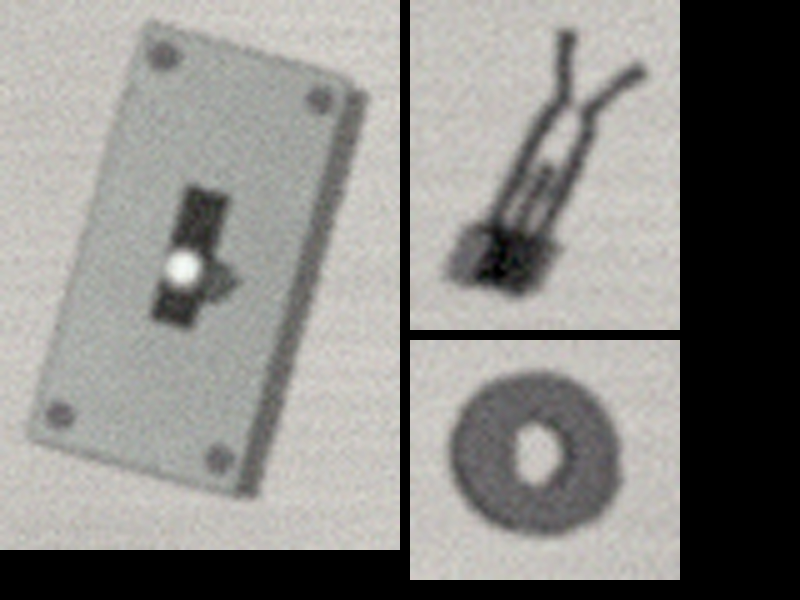

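The crop confirms the dark steel collar at (446,274). It also shows the post head at (321.6,251.6), the fixture's top corners, and the clip legs and tips. The tab top is the lighter patch at about (140,278). Next I'll refine these positions.

Run:
```python
from h import *
from scipy.optimize import least_squares
q=np.linspace(0,2*np.pi,60,endpoint=False)
cam=["top","side"];ims={"top":cv2.imread("pics/top1.png"),"side":cv2.imread("pics/side1.png")}
def blob(n,u,v,thr):
    g=cv2.GaussianBlur(ims[n],(3,3),0).max(2);m=(g<thr).astype(np.uint8)
    k,l,s,c=cv2.connectedComponentsWithStats(m); i=l[v,u]; 
    cs,_=cv2.findContours((l==i).astype(np.uint8),cv2.RETR_EXTERNAL,cv2.CHAIN_APPROX_NONE)
    mm=cv2.moments(cs[0]);return np.array([mm["m10"]/mm["m00"],mm["m01"]/mm["m00"]]),mm["m00"]
def sil(n,x,y):
    P=np.array([proj(n,[x+.028*np.cos(a),y+.028*np.sin(a),z]) for z in(0,.02) for a in q],np.float32)
    mm=cv2.moments(cv2.convexHull(P));return np.array([mm["m10"]/mm["m00"],mm["m01"]/mm["m00"]]),mm["m00"]
for n,u,v in[("top",438,273),("side",406,202)]:
  for thr in(75,85,95):
    c,a=blob(n,u,v,thr)
    r=least_squares(lambda p:sil(n,*p)[0]-c,[.505,-.283],diff_step=1e-4)
    print(n,thr,c,a,sil(n,*r.x)[1],r.x.round(4))
C=[(314.4,202),(355.4,215.6),(333,297),(291,285.6)]
W=np.array([ray("top",*p,.03)[:2] for p in C]);print(W.round(4),"centre",W.mean(0).round(4))
d=(W[0]-W[3])+(W[1]-W[2]);th=np.arctan2(d[1],d[0]);print("fixture yaw",np.degrees(th),[np.linalg.norm(W[i]-W[i-1]).round(4) for i in range(4)])
ex=np.array([np.cos(th),np.sin(th)]);ey=np.array([-ex[1],ex[0]])
p=ray("top",321.6,251.6,.0685)[:2];print("post",p,"in fix",(p-W.mean(0))@ex,(p-W.mean(0))@ey)
for s in[(326,235.4),(319.4,263.4)]:
    w=ray("top",*s,.03)[:2]-W.mean(0);print("slot end",w@ex,w@ey)
cv=lambda x,y:((x-410)/6+130,y/6+235)
t=[ray("top",*cv(*a),.0035)[:2] for a in[(567,35),(640,72),(565,105),(592,115),(497,222),(550,232)]]
tip,bul,br=(t[0]+t[1])/2,(t[2]+t[3])/2,(t[4]+t[5])/2
d=tip-br;a=np.arctan2(d[1],d[0]);e=np.array([np.cos(a),np.sin(a)]);print("clip yaw",np.degrees(a),"tip",tip,"br",br,np.linalg.norm(d))
print("tab from tip",tip-e*.082+0,"from bulge",bul-e*.0586,"from top",ray("top",*cv(468,257),.036))
```

```text
top 75 [445.54054054 273.74684685] 555.0 630.9942125724629 [ 0.5074 -0.2864]Traceback (most recent call last):
  File "<stdin>", line 16, in <module>
    return func(*args, **kwargs)
    result = trf(vector_fun.fun, vector_fun.jac, x0, f0, J0, lb, ub, ftol, xtol,
                 gtol, max_nfev, x_scale, loss_function, tr_solver,
                 tr_options.copy(), verbose, callback=callback_wrapped)
    return trf_no_bounds(
        fun, jac, x0, f0, J0, ftol, xtol, gtol, max_nfev, x_scale,
        loss_function, tr_solver, tr_options, verbose, callback=callback)
    J = jac(x)
    self._update_jac()
    ~~~~~~~~~~~~~~~~^^
    self.J = self.jac_wrapped(xp_copy(self.x), f0=self.f)
             ~~~~~~~~~~~~~~~~^^^^^^^^^^^^^^^^^^^^^^^^^^^^
    J, dct = approx_derivative(
             ~~~~~~~~~~~~~~~~~^
        self.fun,
        ^^^^^^^^^
    ...<2 lines>...
        **self.finite_diff_options,
        ^^^^^^^^^^^^^^^^^^^^^^^^^^^
    )
    ^
    J, _nfev = _dense_difference(fun_wrapped, x0, f0, h,
               ~~~~~~~~~~~~~~~~~^^^^^^^^^^^^^^^^^^^^^^^^
                             use_one_sided, method,
                             ^^^^^^^^^^^^^^^^^^^^^^
                             mf)
                             ^^^
    df = [f_eval - f0 for f_eval in f_evals]
                                    ^^^^^^^
    f = np.atleast_1d(self.fun(x, *self.args, **self.kwargs))
                      ~~~~~~~~^^^^^^^^^^^^^^^^^^^^^^^^^^^^^^
    return np.atleast_1d(self.fun(x))
                         ~~~~~~~~^^^
    return self.f(x, *self.args, **self.kwargs)
           ~~~~~~^^^^^^^^^^^^^^^^^^^^^^^^^^^^^^
  File "<stdin>", line 16, in <lambda>
  File "<stdin>", line 11, in sil
  File "h.py", line 11, in proj
    m=ctrl.camera_model(n);p=np.array(m["R"])@np.array(X)+np.array(m["t"])
ValueError: time passes only in moves, steps and waits
```

Call:
step_arm(
  commands=[
    {"travel":[-0.05,0,0],"turn":[0,0,0]},
    {"travel":[-0.1,0,0],"turn":[0,0,0]},
    {"travel":[-0.15,0,0],"turn":[0,0,0]},
    {"travel":[-0.2,-0.03,0],"turn":[0,0,0]},
    {"travel":[-0.24,-0.06,0],"turn":[0,0,0]},
  ],
)

```text
time: 0.6
position: [0.3656, 0.5239, 0.2354]
tool_rot: [-0.364, -3.12, 0.002]
ft_force: [-0.0, 0.4, 0.2]
grip_width: 1.001
grip_force: 0.0
```

That script overlapped the move, which isn't allowed, so from here I'll run them one at a time. The move itself went through. I'll cache the camera model and rerun the measurement.

```bash
cat >> h.py <<'E'
import functools
_cm=functools.lru_cache(None)(ctrl.camera_model)
def proj(n,X):
    m=_cm(n);p=np.array(m["R"])@np.array(X)+np.array(m["t"])
    return m["fx"]*p[0]/p[2]+m["cx"],m["fy"]*p[1]/p[2]+m["cy"]
q=np.linspace(0,2*np.pi,60,endpoint=False)
def blob(im,u,v,thr):
    g=cv2.GaussianBlur(im,(3,3),0).max(2);m=(g<thr).astype(np.uint8)
    k,l,s,c=cv2.connectedComponentsWithStats(m); i=l[v,u]
    cs,_=cv2.findContours((l==i).astype(np.uint8),cv2.RETR_EXTERNAL,cv2.CHAIN_APPROX_NONE)
    mm=cv2.moments(cs[0]);return np.array([mm["m10"]/mm["m00"],mm["m01"]/mm["m00"]]),mm["m00"]
def sil(n,x,y,z0=0):
    P=np.array([proj(n,[x+.028*np.cos(a),y+.028*np.sin(a),z0+z]) for z in(0,.02) for a in q],np.float32)
    mm=cv2.moments(cv2.convexHull(P));return np.array([mm["m10"]/mm["m00"],mm["m01"]/mm["m00"]]),mm["m00"]
E
python3 - <<'E'
from h import *
from scipy.optimize import least_squares
ims={"top":cv2.imread("pics/top1.png"),"side":cv2.imread("pics/side1.png")}
for n,u,v in[("top",438,273),("side",406,202)]:
  for thr in(75,85):
    c,a=blob(ims[n],u,v,thr)
    r=least_squares(lambda p:sil(n,*p)[0]-c,[.505,-.283],diff_step=1e-3)
    print(n,thr,c.round(1),a,sil(n,*r.x)[1],r.x.round(4))
C=[(314.4,202),(355.4,215.6),(333,297),(291,285.6)]
W=np.array([ray("top",*p,.03)[:2] for p in C]);print(W.round(4).tolist(),"centre",W.mean(0).round(4))
d=(W[0]-W[3])+(W[1]-W[2]);th=np.arctan2(d[1],d[0]);print("fixture yaw",np.degrees(th),[np.linalg.norm(W[i]-W[i-1]).round(4) for i in range(4)])
ex=np.array([np.cos(th),np.sin(th)]);ey=np.array([-ex[1],ex[0]])
p=ray("top",321.6,251.6,.0685)[:2];print("post",p,"in fix",(p-W.mean(0))@ex,(p-W.mean(0))@ey)
for s in[(326,235.4),(319.4,263.4)]:
    w=ray("top",*s,.03)[:2]-W.mean(0);print("slot end",w@ex,w@ey)
cv=lambda x,y:((x-410)/6+130,y/6+235)
t=[ray("top",*cv(*a),.0035)[:2] for a in[(567,35),(640,72),(565,105),(592,115),(497,222),(550,232)]]
tip,bul,br=(t[0]+t[1])/2,(t[2]+t[3])/2,(t[4]+t[5])/2
d=tip-br;a=np.arctan2(d[1],d[0]);e=np.array([np.cos(a),np.sin(a)]);print("clip yaw",np.degrees(a),"tip",tip,"br",br,np.linalg.norm(d))
print("tab from tip",tip-e*.081,"from bulge",bul-e*.0586,"from top",ray("top",*cv(468,257),.036))
E
```

```text
top 75 [445.5 273.7] 555.0 630.9941311837174 [ 0.5074 -0.2864]
top 85 [445.5 273.7] 598.0 630.9663595603779 [ 0.5075 -0.2863]
side 75 [414.6 200.8] 423.5 522.447517241817 [ 0.5071 -0.2854]
side 85 [414.6 200.6] 446.5 521.8932136660442 [ 0.5075 -0.2859]
[[0.6541, -0.0149], [0.6259, -0.0995], [0.4588, -0.0536], [0.4817, 0.0321]] centre [ 0.5551 -0.034 ]
fixture yaw -15.29796357676005 [np.float64(0.1787), np.float64(0.0892), np.float64(0.1732), np.float64(0.0887)]
post [ 0.54851778 -0.03079779] in fix -0.007210112473287766 0.0013100833863094947
slot end 0.029943804421752703 0.0029320923277858456
slot end -0.029149613994950575 0.0006099870358760324
clip yaw -23.389239125119584 tip [0.56895771 0.30684998] br [0.50788406 0.3332653 ] 0.06654141161027011
tab from tip [0.49461355 0.339005  ] from bulge [0.49522623 0.33836206] from top [0.49650921 0.34099655 0.036     ]
```

Call:
step_arm(
  commands=[
    {"travel":[-0.028,-0.04,0],"turn":[0,0,0]},
    {"travel":[-0.056,-0.08,0],"turn":[0,0,0]},
    {"travel":[-0.084,-0.12,0],"turn":[0,0,0]},
    {"travel":[-0.112,-0.16,0],"turn":[0,0,0]},
    {"travel":[-0.14,-0.2,0],"turn":[0,0,0]},
  ],
)

```text
time: 1.1
position: [0.4543, 0.2964, 0.2362]
tool_rot: [-0.363, -3.12, 0.0]
ft_force: [0.2, 0.6, 0.2]
grip_width: 0.995
grip_force: 0.0
```

Call:
step_arm(
  commands=[
    {"travel":[-0.028,-0.04,0],"turn":[0,0,0]},
    {"travel":[-0.056,-0.08,0],"turn":[0,0,0]},
    {"travel":[-0.084,-0.12,0],"turn":[0,0,0]},
    {"travel":[-0.112,-0.16,0],"turn":[0,0,0]},
    {"travel":[-0.14,-0.2,0],"turn":[0,0,0]},
  ],
)

```text
time: 1.6
position: [0.5445, 0.0698, 0.2364]
tool_rot: [-0.363, -3.12, -0.0]
ft_force: [0.1, -0.0, -0.1]
grip_width: 1.002
grip_force: 0.0
```

Call:
step_arm(
  commands=[
    {"travel":[-0.008,-0.046,0],"turn":[0,0,0]},
    {"travel":[-0.016,-0.092,0],"turn":[0,0,0]},
    {"travel":[-0.024,-0.138,0],"turn":[0,0,0]},
    {"travel":[-0.032,-0.184,0],"turn":[0,0,0]},
    {"travel":[-0.04,-0.23,0],"turn":[0,0,0]},
  ],
)

```text
time: 2.1
position: [0.5299, -0.163, 0.2364]
tool_rot: [-0.363, -3.12, -0.001]
ft_force: [0.5, -0.1, 0.0]
grip_width: 1.0
grip_force: 0.0
```

Call:
step_arm(
  commands=[
    {"travel":[0,-0.04,0.02],"turn":[0,0,0]},
    {"travel":[0,-0.08,0.05],"turn":[0,0,0]},
    {"travel":[0,-0.12,0.07],"turn":[0,0,0]},
    {"travel":[0,-0.12,0.1],"turn":[0,0,0]},
    {"travel":[0,-0.12,0.1],"turn":[0,0,0]},
  ],
)

```text
time: 2.6
position: [0.4994, -0.2778, 0.1325]
tool_rot: [-0.367, -3.112, -0.003]
ft_force: [-0.6, 1.0, -0.7]
grip_width: 1.0
grip_force: 0.0
```

Call:
step_arm(
  commands=[
    {"travel":[0,0,0],"turn":[0,0,0]},
    {"travel":[0,0,0],"turn":[0,0,0]},
  ],
)

```text
time: 2.8
position: [0.5044, -0.2772, 0.1379]
tool_rot: [0.359, 3.119, 0.0]
ft_force: [0.8, 0.5, -0.0]
grip_width: 1.002
grip_force: 0.0
```

Call:
step_arm(
  commands=[
    {"travel":[-0.005,-0.008,0.03],"turn":[0,0,0]},
    {"travel":[-0.005,-0.008,0.06],"turn":[0,0,0]},
    {"travel":[-0.005,-0.008,0.09],"turn":[0,0,0]},
    {"travel":[-0.005,-0.008,0.11],"turn":[0,0,0]},
    {"travel":[-0.005,-0.008,0.117],"turn":[0,0,0]},
  ],
)

```text
time: 3.3
position: [0.5063, -0.2854, 0.0188]
tool_rot: [-0.36, -3.12, -0.002]
ft_force: [0.2, -0.3, 0.9]
grip_width: 1.0
grip_force: 0.0
```

Call:
step_arm(
  commands=[
    {"travel":[0,0,0],"turn":[0,0,0]},
    {"travel":[0,0,0],"turn":[0,0,0]},
    {"travel":[0,0,0],"turn":[0,0,0]},
    {"travel":[0,0,0],"turn":[0,0,0]},
    {"travel":[0,0,0],"turn":[0,0,0]},
  ],
  gripper=0.5,
  force=30,
)

```text
time: 3.8
position: [0.5068, -0.2865, 0.0205]
tool_rot: [0.363, 3.119, 0.002]
ft_force: [-0.6, 0.8, 5.6]
grip_width: 0.645
grip_force: 30.1
```

Call:
step_arm(
  commands=[
    {"travel":[0,0,0],"turn":[0,0,0]},
    {"travel":[0,0,0],"turn":[0,0,0]},
    {"travel":[0,0,0],"turn":[0,0,0]},
  ],
)

```text
time: 4.1
position: [0.5068, -0.2866, 0.0205]
tool_rot: [0.363, 3.119, 0.002]
ft_force: [0.1, 1.9, 6.0]
grip_width: 0.639
grip_force: 30.0
```

Call:
step_arm(
  commands=[
    {"travel":[0,0,-0.025],"turn":[0,0,0]},
    {"travel":[0,0,-0.06],"turn":[0,0,0]},
    {"travel":[0,0.02,-0.1],"turn":[0,0,0]},
    {"travel":[0.003,0.06,-0.12],"turn":[0,0,0]},
    {"travel":[0.006,0.1,-0.12],"turn":[0,0,0]},
  ],
)

```text
time: 4.6
position: [0.5247, -0.1892, 0.1427]
tool_rot: [0.367, 3.114, -0.001]
ft_force: [0.5, 0.2, -3.0]
grip_width: 0.638
grip_force: 30.0
```

Call:
step_arm(
  commands=[
    {"travel":[0.003,0.04,0],"turn":[0,0,0]},
    {"travel":[0.006,0.08,0],"turn":[0,0,0]},
    {"travel":[0.009,0.12,0],"turn":[0,0,0]},
    {"travel":[0.012,0.15,0],"turn":[0,0,0]},
    {"travel":[0.012,0.158,0],"turn":[0,0,0]},
  ],
)

```text
time: 5.1
position: [0.5473, -0.0267, 0.1386]
tool_rot: [-0.353, -3.12, -0.003]
ft_force: [0.7, 0.3, -2.5]
grip_width: 0.645
grip_force: 30.0
```

Call:
step_arm(
  commands=[
    {"travel":[0,0,0.02],"turn":[0,0,0]},
    {"travel":[0,0,0.03],"turn":[0,0,0]},
    {"travel":[0,0,0.03],"turn":[0,0,0]},
    {"travel":[0,0,0.03],"turn":[0,0,0]},
  ],
)

```text
time: 5.5
position: [0.5473, -0.0329, 0.1094]
tool_rot: [-0.366, -3.119, 0.001]
ft_force: [0.1, 0.8, -1.9]
grip_width: 0.639
grip_force: 30.0
```

Run:
```python
from h import *
a=snap("top","pics/top2.png");b=snap("side","pics/side2.png")
s=ctrl.get_state();print(s["position"],s["tool_rot"],s["ft_force"],s["grip_width"])
p=s["position"]
A=np.zeros((600,800,3),np.uint8)
A[:,:400]=cv2.resize(a[190:310,282:362],(400,600),interpolation=cv2.INTER_CUBIC)
A[:,400:]=cv2.resize(b[160:310,260:360],(400,600),interpolation=cv2.INTER_CUBIC)
cv2.imwrite("pics/c2.png",np.clip(A[...,::-1]*1.6,0,255).astype(np.uint8))
for n in("top","side"):print(n,"collar top ctr",proj(n,[p[0],p[1],p[2]-.0005]),"bottom",proj(n,[p[0],p[1],p[2]-.0205]),"posttop",proj(n,[.5485,-.031,.0695]))
```

```text
[ 0.54809618 -0.03254067  0.11016211] [3.65053012e-01 3.11929939e+00 6.35337584e-05] [-0.23624919  0.54790254 -3.68195637] 0.6352817900459661
top collar top ctr (np.float64(322.13138526293386), np.float64(250.21375611531366)) bottom (np.float64(322.3041290810917), np.float64(251.0069231485196)) posttop (np.float64(321.69326742742277), np.float64(251.57153727482125))
side collar top ctr (np.float64(318.246859882278), np.float64(208.31113661366456)) bottom (np.float64(318.2380595435842), np.float64(217.0089844041212)) posttop (np.float64(317.4740650296523), np.float64(225.77683163083523))
```

View pics/c2.png

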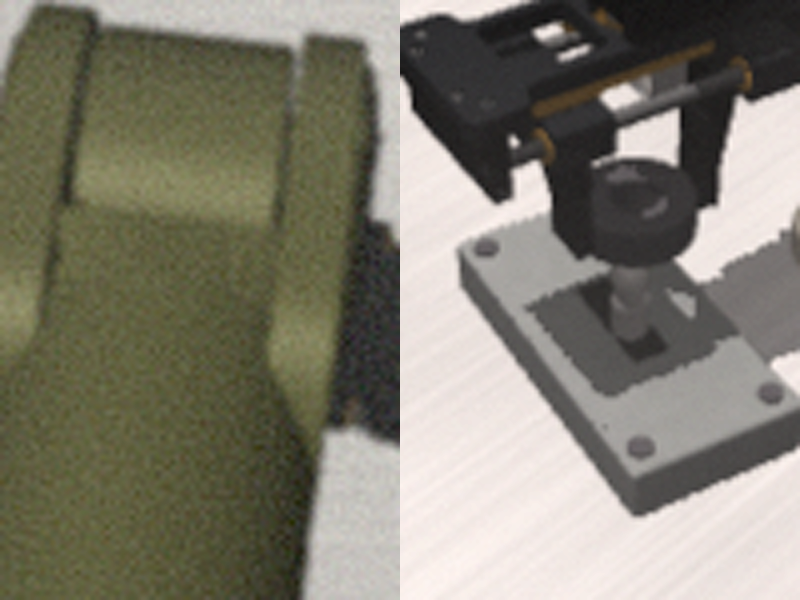

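The collar hangs level just over the post head (head at side pixel about (317.5,227), bore at about (319,208)), so it is aligned within about 1 mm. I'll lower it gently and watch the force.

Call:
step_arm(
  commands=[
    {"travel":[0,0,0.01],"turn":[0,0,0]},
    {"travel":[0,0,0.018],"turn":[0,0,0]},
    {"travel":[0,0,0.022],"turn":[0,0,0]},
    {"travel":[0,0,0.025],"turn":[0,0,0]},
    {"travel":[0,0,0.028],"turn":[0,0,0]},
  ],
)

```text
time: 6.1
position: [0.5477, -0.0316, 0.0813]
tool_rot: [-0.363, -3.121, -0.0]
ft_force: [-0.4, 1.0, -3.2]
grip_width: 0.637
grip_force: 30.0
```

Call:
step_arm(
  commands=[
    {"travel":[0,0,0.007],"turn":[0,0,0]},
    {"travel":[0,0,0.014],"turn":[0,0,0]},
    {"travel":[0,0,0.02],"turn":[0,0,0]},
    {"travel":[0,0,0.025],"turn":[0,0,0]},
    {"travel":[0,0,0.028],"turn":[0,0,0]},
  ],
)

```text
time: 6.6
position: [0.5476, -0.0316, 0.053]
tool_rot: [-0.363, -3.12, -0.0]
ft_force: [0.1, 1.0, -1.4]
grip_width: 0.64
grip_force: 30.0
```

Call:
step_arm(
  commands=[
    {"travel":[0,0,0.001],"turn":[0,0,0]},
    {"travel":[0,0,0.001],"turn":[0,0,0]},
  ],
)

```text
time: 6.8
position: [0.5477, -0.0316, 0.0524]
tool_rot: [-0.363, -3.12, -0.0]
ft_force: [0.6, 0.4, -5.0]
grip_width: 0.641
grip_force: 30.0
```

Call:
step_arm(
  commands=[
    {"travel":[0,0,0.001],"turn":[0,0,0]},
    {"travel":[0,0,0.002],"turn":[0,0,0]},
    {"travel":[0,0,0.002],"turn":[0,0,0]},
  ],
)

```text
time: 7.1
position: [0.5478, -0.0316, 0.0507]
tool_rot: [0.363, 3.12, 0.001]
ft_force: [0.9, 1.1, -1.5]
grip_width: 0.644
grip_force: 30.0
```

Call:
step_arm(
  commands=[
    {"travel":[0,0,0],"turn":[0,0,0]},
    {"travel":[0,0,0],"turn":[0,0,0]},
    {"travel":[0,0,0],"turn":[0,0,0]},
    {"travel":[0,0,0],"turn":[0,0,0]},
    {"travel":[0,0,0],"turn":[0,0,0]},
  ],
  gripper=0.9,
)

```text
time: 7.6
position: [0.5479, -0.032, 0.0507]
tool_rot: [0.364, 3.12, -0.0]
ft_force: [0.2, -0.9, -0.9]
grip_width: 0.889
grip_force: 0.0
```

Call:
step_arm(
  commands=[
    {"travel":[0,0,-0.02],"turn":[0,0,0]},
    {"travel":[0,0,-0.06],"turn":[0,0,0]},
    {"travel":[0,0,-0.1],"turn":[0,0,0]},
    {"travel":[0,0.04,-0.12],"turn":[0,0,0]},
    {"travel":[0,0.08,-0.13],"turn":[0,0,0]},
  ],
)

```text
time: 8.1
position: [0.5678, 0.0456, 0.1839]
tool_rot: [0.369, 3.115, 0.003]
ft_force: [-0.1, 1.2, -0.5]
grip_width: 0.898
grip_force: 0.0
```

Call:
step_arm(
  commands=[
    {"travel":[0.01,0.045,0],"turn":[0,0,0]},
    {"travel":[0.02,0.09,0],"turn":[0,0,0]},
    {"travel":[0.03,0.135,0],"turn":[0,0,0]},
    {"travel":[0.04,0.18,0],"turn":[0,0,0]},
    {"travel":[0.05,0.225,0],"turn":[0,0,0]},
  ],
)

```text
time: 8.6
position: [0.5689, 0.2783, 0.1807]
tool_rot: [0.363, 3.12, 0.0]
ft_force: [1.3, -0.0, -0.1]
grip_width: 0.9
grip_force: 0.0
```

Call:
step_arm(
  commands=[
    {"travel":[0,0,0],"turn":[0,0,0]},
    {"travel":[0,0,0],"turn":[0,0,0]},
  ],
)

```text
time: 8.8
position: [0.5685, 0.278, 0.18]
tool_rot: [-0.358, -3.121, 0.001]
ft_force: [0.9, -0.2, -0.3]
grip_width: 0.9
grip_force: 0.0
```

Run:
```python
from h import *
a=snap("top","pics/top3.png");b=snap("side","pics/side3.png")
s=ctrl.get_state();print(s["position"],s["tool_rot"],s["ft_force"],s["grip_width"])
A=np.zeros((600,800,3),np.uint8)
A[:,:400]=cv2.resize(a[190:310,282:362],(400,600),interpolation=cv2.INTER_CUBIC)
A[:300,400:]=cv2.resize(b[190:290,260:393],(400,300),interpolation=cv2.INTER_CUBIC)
A[300:,400:]=cv2.resize(b[340:415,110:210],(400,300),interpolation=cv2.INTER_CUBIC)
cv2.imwrite("pics/c3.png",np.clip(A[...,::-1]*1.6,0,255).astype(np.uint8))
```

```text
[0.56951297 0.27487649 0.18050061] [ 3.65896202e-01  3.11988645e+00 -1.76033225e-03] [-1.18399092 -0.15372568 -0.38109668] 0.9038829489792635
```

View pics/c3.png

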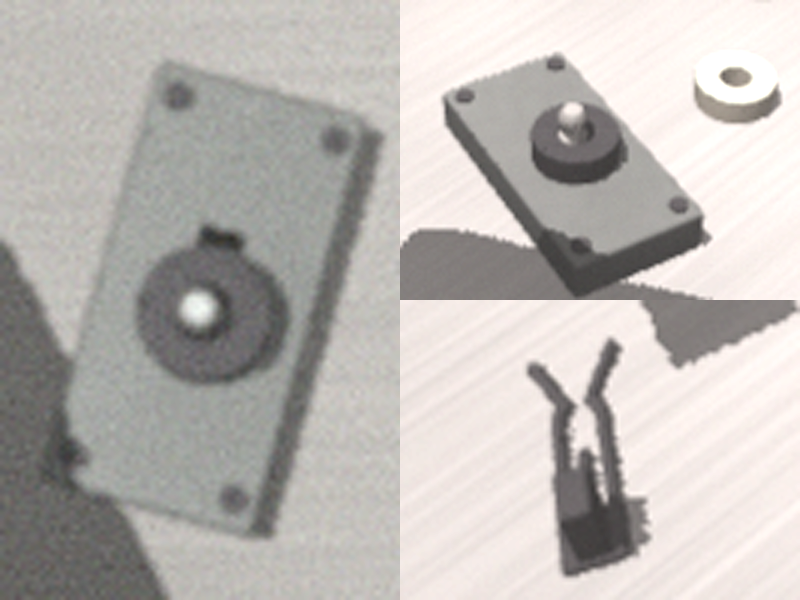

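The collar sits flat around the post (top crop: collar centre about (324,253), head (321,252)). The clip's tips in the side view are at (143.8,357.5) and (163.3,351.3), with the bulge at (155.6,366). I'll cross-check the clip pose.

Run:
```python
from h import *
t=[ray("side",*p,.0035)[:2] for p in[(143.75,357.5),(163.25,351.25),(155.6,366)]]
tip=(t[0]+t[1])/2;d=tip-t[2];print("side tip",tip,"bulge",t[2],np.degrees(np.arctan2(d[1],d[0])),np.linalg.norm(d),np.linalg.norm(t[0]-t[1]))
tv=t[1]-t[0];print("tip line yaw",np.degrees(np.arctan2(tv[1],tv[0])))
im=cv2.imread("pics/side3.png");tp=cv2.imread("pics/top3.png")
def draw(n,img,x0,y0,s,c,a):
    R=np.array([[np.cos(a),-np.sin(a)],[np.sin(a),np.cos(a)]])
    def P(X,Y,Z):
        w=R@[X+.048,Y]+c;u,v=proj(n,[*w,Z]);return int((u-x0)*s),int((v-y0)*s)
    for Z in(.005,.036):
        cv2.polylines(img,[np.array([P(X,Y,Z) for X,Y in[(-.058,-.006),(-.038,-.006),(-.038,.006),(-.058,.006)]])],True,(0,0,255),1)
    for sg in(1,-1):cv2.polylines(img,[np.array([P(-.038,sg*.01,.0025),P(.0106,sg*.0045,.0025),P(.032,sg*.015,.0025)])],False,(0,255,0),1)
c=np.array([.4952,.339]);a=np.radians(-23.5)
A=cv2.resize(im[335:415,115:180],None,fx=6,fy=6,interpolation=cv2.INTER_CUBIC)*1;draw("side",A,115,335,6,c,a)
t1=cv2.imread("pics/top1.png")
B=cv2.resize(t1[230:295,125:180],None,fx=7,fy=7,interpolation=cv2.INTER_CUBIC);draw("top",B,125,230,7,c,a)
O=np.zeros((480,800,3),np.uint8);O[:480,:390]=A;O[:455,400:785]=B
cv2.imwrite("pics/c4.png",np.clip(O*1.6,0,255).astype(np.uint8))
```

```text
side tip [0.56707784 0.30840256] bulge [0.54668959 0.31670609] -22.159600350449335 0.02201430418696179 0.029303771711032565
tip line yaw -112.70685560931805
```

View pics/c4.png

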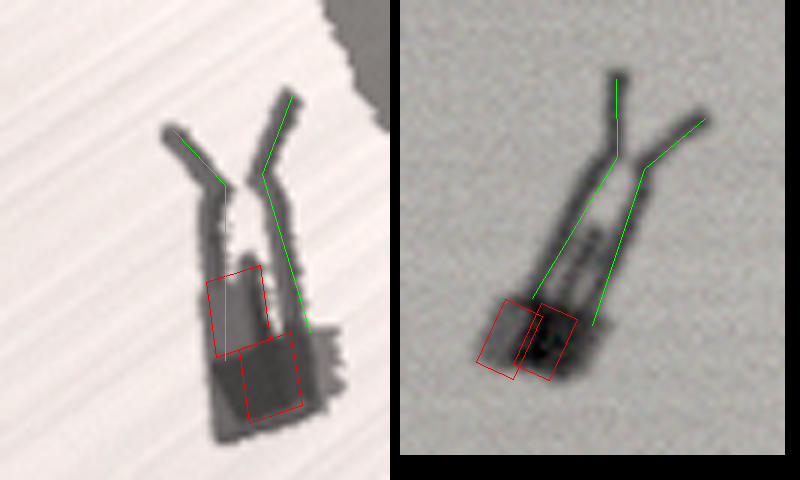

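The overlay of the estimated clip pose fits both views (tab at (0.4955, 0.339), yaw about -23°). I'll go to the tab.

Call:
step_arm(
  commands=[
    {"travel":[0.036,0.018,0.02],"turn":[0,0,5]},
    {"travel":[0.07,0.036,0.04],"turn":[0,0,10]},
    {"travel":[0.086,0.044,0.08],"turn":[0,0,10]},
    {"travel":[0.086,0.044,0.1],"turn":[0,0,10]},
    {"travel":[0.086,0.044,0.1],"turn":[0,0,10]},
  ],
)

```text
time: 9.4
position: [0.4936, 0.3363, 0.0775]
tool_rot: [-0.635, -3.073, 0.008]
ft_force: [0.1, -1.0, -0.4]
grip_width: 0.901
grip_force: 0.0
```

Call:
step_arm(
  commands=[
    {"travel":[0,0,0],"turn":[0,0,0]},
    {"travel":[0,0,0],"turn":[0,0,0]},
  ],
  gripper=0.5,
)

```text
time: 9.6
position: [0.4977, 0.3384, 0.0826]
tool_rot: [0.637, 3.074, 0.004]
ft_force: [0.4, 0.3, 0.4]
grip_width: 0.798
grip_force: 0.0
```

Call:
step_arm(
  commands=[
    {"travel":[0.001,0,0.02],"turn":[0,0,0]},
    {"travel":[0.001,0,0.04],"turn":[0,0,0]},
    {"travel":[0.001,0,0.055],"turn":[0,0,0]},
    {"travel":[0.001,0,0.059],"turn":[0,0,0]},
    {"travel":[0.001,0,0.059],"turn":[0,0,0]},
  ],
)

```text
time: 10.1
position: [0.4949, 0.3393, 0.0217]
tool_rot: [0.635, 3.077, -0.0]
ft_force: [-0.3, -0.5, 0.4]
grip_width: 0.51
grip_force: 0.0
```

Call:
step_arm(
  commands=[
    {"travel":[0,0,0],"turn":[0,0,0]},
    {"travel":[0,0,0],"turn":[0,0,0]},
    {"travel":[0,0,0],"turn":[0,0,0]},
    {"travel":[0,0,0],"turn":[0,0,0]},
    {"travel":[0,0,0],"turn":[0,0,0]},
  ],
  gripper=0.05,
  force=40,
)

```text
time: 10.6
position: [0.4948, 0.3399, 0.0219]
tool_rot: [0.634, 3.077, 0.001]
ft_force: [-0.4, -1.0, 3.0]
grip_width: 0.132
grip_force: 39.0
```

Call:
step_arm(
  commands=[
    {"travel":[0,0,0],"turn":[0,0,0]},
    {"travel":[0,0,0],"turn":[0,0,0]},
    {"travel":[0,0,0],"turn":[0,0,0]},
  ],
)

```text
time: 10.9
position: [0.4948, 0.3399, 0.022]
tool_rot: [0.634, 3.077, 0.001]
ft_force: [0.1, 0.7, 3.6]
grip_width: 0.138
grip_force: 40.0
```

Call:
step_arm(
  commands=[
    {"travel":[0,0,-0.03],"turn":[0,0,0]},
    {"travel":[-0.003,-0.01,-0.07],"turn":[0,0,0]},
    {"travel":[-0.008,-0.03,-0.098],"turn":[0,0,0]},
    {"travel":[-0.016,-0.06,-0.098],"turn":[0,0,0]},
    {"travel":[-0.027,-0.1,-0.098],"turn":[0,0,0]},
  ],
)

```text
time: 11.4
position: [0.48, 0.2377, 0.1205]
tool_rot: [0.629, 3.076, 0.003]
ft_force: [0.9, -0.1, -0.3]
grip_width: 0.133
grip_force: 40.0
```

Call:
step_arm(
  commands=[
    {"travel":[-0.011,-0.04,0],"turn":[0,0,0]},
    {"travel":[-0.022,-0.08,0],"turn":[0,0,0]},
    {"travel":[-0.033,-0.12,0],"turn":[0,0,0]},
    {"travel":[-0.043,-0.16,0],"turn":[0,0,0]},
    {"travel":[-0.051,-0.19,0],"turn":[0,0,0]},
  ],
)

```text
time: 11.9
position: [0.4505, 0.0395, 0.1192]
tool_rot: [-0.637, -3.075, 0.001]
ft_force: [0.1, -0.5, -0.9]
grip_width: 0.132
grip_force: 40.0
```

Call:
step_arm(
  commands=[
    {"travel":[-0.006,-0.02,0],"turn":[0,0,-3]},
    {"travel":[-0.012,-0.045,0],"turn":[0,0,-6]},
    {"travel":[-0.012,-0.045,0],"turn":[0,0,-8.1]},
    {"travel":[-0.012,-0.045,0],"turn":[0,0,-8.1]},
    {"travel":[-0.012,-0.045,0],"turn":[0,0,-8.1]},
  ],
)

```text
time: 12.4
position: [0.4446, -0.0035, 0.1194]
tool_rot: [-0.416, -3.114, -0.0]
ft_force: [0.4, 0.2, -0.1]
grip_width: 0.134
grip_force: 40.0
```

Run:
```python
from h import *
for i in range(4):
    s=ctrl.get_state();print(s["position"].round(4) if hasattr(s["position"],"round") else s["position"],s["tool_rot"],s["ft_force"])
    a=snap("top","pics/top4.png") if i==0 else snap("side","pics/side4.png")
b=a;a=cv2.imread("pics/top4.png")[...,::-1]
A=np.zeros((600,800,3),np.uint8)
A[:,:400]=cv2.resize(a[190:310,282:362],(400,600),interpolation=cv2.INTER_CUBIC)
A[:,400:]=cv2.resize(b[180:330,260:360],(400,600),interpolation=cv2.INTER_CUBIC)
cv2.imwrite("pics/c5.png",np.clip(A[...,::-1]*1.6,0,255).astype(np.uint8))
```

```text
[ 0.4446 -0.0035  0.1194] [-4.15784409e-01 -3.11356509e+00 -1.96455326e-04] [ 0.42644114  0.21239293 -0.11520075]
[ 0.4447 -0.0033  0.1194] [-4.14704230e-01 -3.11381976e+00 -1.80177318e-05] [-0.20491606 -0.19172667  0.03993454]
[ 0.4448 -0.0032  0.1194] [-4.14143474e-01 -3.11388953e+00  2.03045570e-04] [ 0.32236266  0.66762676 -0.75708312]
[ 0.4448 -0.0032  0.1194] [-4.13699502e-01 -3.11404252e+00  2.29142030e-04] [1.18636203 0.26845471 0.52449015]
```

View pics/c5.png

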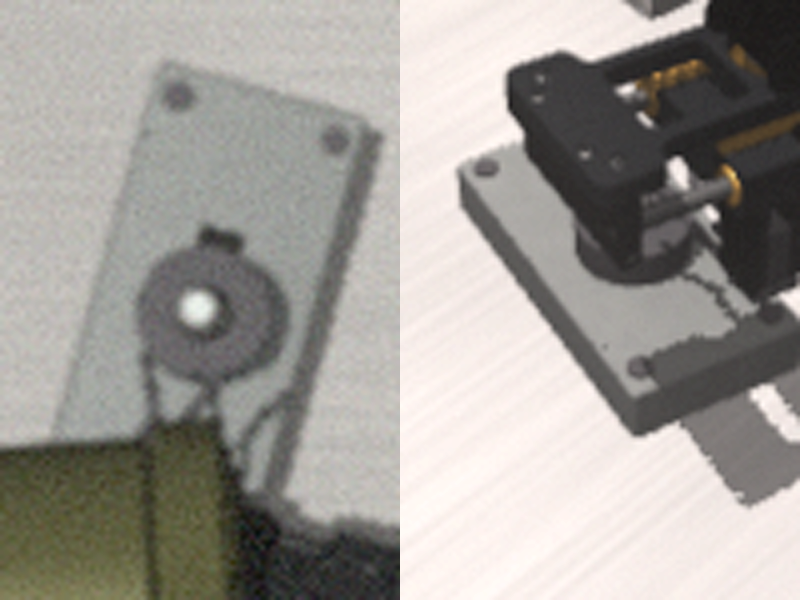

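The top crop shows the clip held level, with tips at pixels (311.4,261.6) and (324.6,267) pointing at the post head (321.4,251.6). I'll check the lateral offset.

Run:
```python
from h import *
ex=np.array([.9646,-.2638]);ey=np.array([.2638,.9646]);c=np.array([.5551,-.034])
z=.1194-.022+.0025
t=[ray("top",*p,z)[:2] for p in[(311.4,261.6),(324.6,267)]]
m=(t[0]+t[1])/2;h=ray("top",321.4,251.6,.0685)[:2]
tcp=np.array([.4448,-.0032])
for n,p in[("tip1",t[0]),("tip2",t[1]),("tipmid",m),("head",h),("tcp",tcp)]:print(n,p.round(4),"s,l",((p-c)@ex).round(4),((p-c)@ey).round(4))
```

```text
tip1 [ 0.5269 -0.0119] s,l -0.033 0.0139
tip2 [ 0.5166 -0.0372] s,l -0.0363 -0.0133
tipmid [ 0.5217 -0.0245] s,l -0.0347 0.0003
head [ 0.5485 -0.0304] s,l -0.0073 0.0017
tcp [ 0.4448 -0.0032] s,l -0.1145 0.0006
```

Call:
step_arm(
  commands=[
    {"travel":[0,0.001,0.02],"turn":[0,0,0]},
    {"travel":[0,0.001,0.035],"turn":[0,0,0]},
    {"travel":[0,0.001,0.0445],"turn":[0,0,0]},
    {"travel":[0,0.001,0.0445],"turn":[0,0,0]},
    {"travel":[0,0.001,0.0445],"turn":[0,0,0]},
  ],
)

```text
time: 13.1
position: [0.4453, -0.0027, 0.0753]
tool_rot: [0.415, 3.114, -0.0]
ft_force: [1.0, -0.9, -0.3]
grip_width: 0.136
grip_force: 40.0
```

Call:
step_arm(
  commands=[
    {"travel":[-0.008,0,0],"turn":[0,0,0]},
    {"travel":[-0.016,0,0],"turn":[0,0,0]},
    {"travel":[-0.024,0,0],"turn":[0,0,0]},
    {"travel":[-0.03,0,0],"turn":[0,0,0]},
    {"travel":[-0.03,0,0],"turn":[0,0,0]},
  ],
)

```text
time: 13.6
position: [0.4752, -0.0111, 0.0752]
tool_rot: [0.416, 3.113, -0.001]
ft_force: [-1.6, 0.3, -0.7]
grip_width: 0.135
grip_force: 40.0
```

Call:
step_arm(
  commands=[
    {"travel":[-0.003,0,0],"turn":[0,0,0]},
    {"travel":[-0.006,0,0],"turn":[0,0,0]},
    {"travel":[-0.009,0,0],"turn":[0,0,0]},
    {"travel":[-0.012,0,0],"turn":[0,0,0]},
    {"travel":[-0.015,0,0],"turn":[0,0,0]},
  ],
)

```text
time: 14.1
position: [0.4871, -0.0138, 0.0746]
tool_rot: [-0.413, -3.111, -0.001]
ft_force: [-4.3, 1.7, 2.1]
grip_width: 0.134
grip_force: 40.0
```

Call:
step_arm(
  commands=[
    {"travel":[-0.002,0,0],"turn":[0,0,0]},
    {"travel":[-0.004,0,0],"turn":[0,0,0]},
    {"travel":[-0.006,0,0],"turn":[0,0,0]},
    {"travel":[-0.008,0,0],"turn":[0,0,0]},
    {"travel":[-0.01,0,0],"turn":[0,0,0]},
  ],
)

```text
time: 14.6
position: [0.4971, -0.0165, 0.0746]
tool_rot: [-0.414, -3.111, -0.001]
ft_force: [-4.1, 3.5, 1.5]
grip_width: 0.136
grip_force: 40.0
```

Call:
step_arm(
  commands=[
    {"travel":[-0.002,0,0],"turn":[0,0,0]},
    {"travel":[-0.004,0,0],"turn":[0,0,0]},
    {"travel":[-0.006,0,0],"turn":[0,0,0]},
    {"travel":[-0.006,0,0],"turn":[0,0,0]},
  ],
)

```text
time: 15.0
position: [0.5032, -0.0183, 0.0747]
tool_rot: [-0.414, -3.112, -0.0]
ft_force: [-3.8, 1.3, -0.1]
grip_width: 0.136
grip_force: 40.0
```

Run:
```python
from h import *
F=[]
for i in range(5):
    s=ctrl.get_state();F.append(s["ft_force"]);b=ctrl.get_image("side")
F=np.mean(F,0);print(F,"push",F[:2]@[.9646,-.2638],"lat",F[:2]@[.2638,.9646],s["position"])
cv2.imwrite("pics/side5.png",b[...,::-1])
A=cv2.resize(b[180:330,240:400],(800,600)[:2],interpolation=cv2.INTER_CUBIC) if 0 else cv2.resize(b[190:310,260:400],(700,600),interpolation=cv2.INTER_CUBIC)
cv2.imwrite("pics/c6.png",np.clip(A[...,::-1]*1.6,0,255).astype(np.uint8))
```

```text
[-3.93983471  2.6391413  -0.21369731] push -4.496570032632076 lat 1.5063873019861609 [ 0.50336475 -0.01839366  0.07475461]
```

View pics/c6.png

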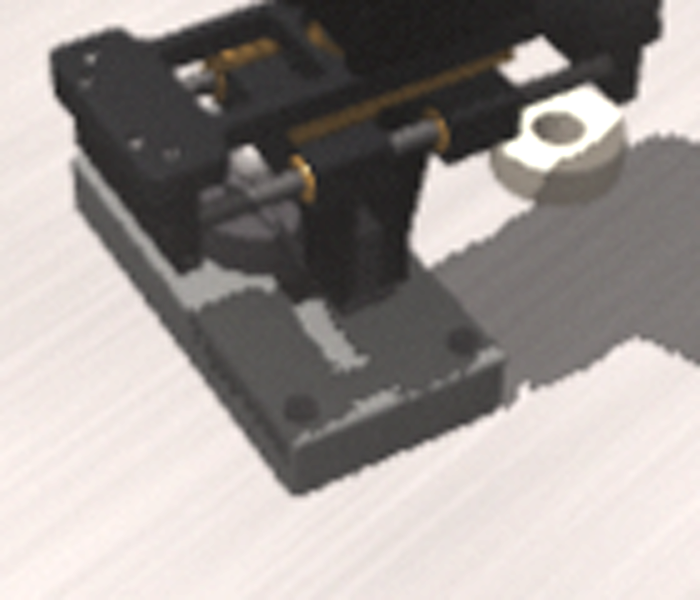

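The clip's legs straddle the post under the head, and the steady push of about 4.5 N is the post sliding. I'll nudge 0.5 mm sideways to relieve the lateral force and keep pushing gently.

Call:
step_arm(
  commands=[
    {"travel":[-0.001,0.0005,0],"turn":[0,0,0]},
    {"travel":[-0.002,0.0005,0],"turn":[0,0,0]},
    {"travel":[-0.003,0.0005,0],"turn":[0,0,0]},
    {"travel":[-0.004,0.0005,0],"turn":[0,0,0]},
    {"travel":[-0.005,0.0005,0],"turn":[0,0,0]},
  ],
)

```text
time: 15.75
position: [0.5066, -0.0193, 0.0742]
tool_rot: [-0.414, -3.109, 0.0]
ft_force: [-9.4, 3.0, 0.8]
grip_width: 0.135
grip_force: 40.0
```

Call:
step_arm(
  commands=[
    {"travel":[-0.001,0,0],"turn":[0,0,0]},
    {"travel":[-0.002,0,0],"turn":[0,0,0]},
    {"travel":[-0.003,0,0],"turn":[0,0,0]},
  ],
)

```text
time: 16.05
position: [0.5078, -0.0197, 0.0736]
tool_rot: [-0.414, -3.105, 0.0]
ft_force: [-10.9, 3.7, -0.0]
grip_width: 0.133
grip_force: 40.0
```

Call:
step_arm(
  commands=[
    {"travel":[-0.001,0,0],"turn":[0,0,0]},
    {"travel":[-0.002,0,0],"turn":[0,0,0]},
  ],
)

```text
time: 16.25
position: [0.5087, -0.02, 0.0731]
tool_rot: [-0.413, -3.103, 0.0]
ft_force: [-13.0, 5.9, -0.0]
grip_width: 0.132
grip_force: 40.0
```

```bash
cat > st.py <<'E'
from h import *
L=[];
for i in range(4):
    s=ctrl.get_state();L.append(np.r_[s["ft_force"],s["position"],s["torque"]]);ctrl.get_image("side")
m=np.mean(L,0);p=m[3:6]
ex=np.array([.9646,-.2638]);ey=np.array([.2638,.9646]);c=np.array([.5551,-.034])
print("push %.1f lat %.1f fz %.1f"%(m[:2]@ex,m[:2]@ey,m[2]),"s %.4f l %.4f z %.4f"%((p[:2]-c)@ex,(p[:2]-c)@ey,p[2]),"tq",m[6:].round(2))
M=Ro.from_rotvec(s["tool_rot"]).as_matrix();print("tool z",M[:,2].round(4),"along s %.4f l %.4f"%(M[:2,2]@ex,M[:2,2]@ey),"yaw",np.degrees(np.arctan2(M[1,0],M[0,0])).round(2),"t",s["time"],s["grip_width"])
E
python3 st.py
```

```text
push -13.2 lat 1.2 fz -0.4 s -0.0483 l 0.0012 z 0.0730 tq [1.01 2.84 0.08]
tool z [-0.0108  0.0012 -0.9999] along s -0.0107 l -0.0017 yaw 164.83 t 16.4 0.13073325328302962
```

Call:
step_arm(
  commands=[
    {"travel":[0,0,-0.001],"turn":[0,-0.5,0]},
    {"travel":[0,0,-0.0015],"turn":[0,-0.6,0]},
  ],
)

```text
time: 16.65
position: [0.509, -0.0202, 0.0742]
tool_rot: [0.414, 3.114, -0.003]
ft_force: [-9.5, 3.9, -4.3]
grip_width: 0.131
grip_force: 40.0
```

Call:
step_arm(
  commands=[
    {"travel":[-0.0005,0,0],"turn":[0,0,0]},
    {"travel":[-0.001,0,0],"turn":[0,0,0]},
  ],
)

```text
time: 16.85
position: [0.5092, -0.0201, 0.0742]
tool_rot: [-0.414, -3.112, 0.002]
ft_force: [-12.7, 4.8, -0.9]
grip_width: 0.135
grip_force: 40.0
```

```bash
python3 st.py
```

```text
push -13.3 lat 1.0 fz -1.3 s -0.0479 l 0.0012 z 0.0742 tq [1.13 3.04 0.1 ]
tool z [-0.0021 -0.0013 -1.    ] along s -0.0016 l -0.0018 yaw 164.84 t 17.0 0.1330675083790367
```

Call:
step_arm(
  commands=[
    {"travel":[-0.0005,0,0],"turn":[0,0,0]},
    {"travel":[-0.001,0,0],"turn":[0,0,0]},
  ],
)

```text
time: 17.25
position: [0.5096, -0.0202, 0.0741]
tool_rot: [-0.414, -3.111, 0.002]
ft_force: [-13.5, 5.3, -0.3]
grip_width: 0.135
grip_force: 40.0
```

```bash
python3 st.py
```

```text
push -8.2 lat 1.2 fz -1.5 s -0.0460 l 0.0014 z 0.0745 tq [0.83 1.92 0.07]
tool z [ 0.0066 -0.0027 -1.    ] along s 0.0071 l -0.0009 yaw 164.84 t 17.4 0.13709558788544482
```

The peak has passed (13 N, now 8 N). I'll continue in small steps.

Call:
step_arm(
  commands=[
    {"travel":[-0.001,0,0],"turn":[0,0.3,0]},
    {"travel":[-0.001,0,0.0005],"turn":[0,0.5,0]},
  ],
)

```text
time: 17.65
position: [0.5186, -0.0223, 0.0771]
tool_rot: [0.415, 3.109, -0.0]
ft_force: [0.6, 1.4, -0.0]
grip_width: 0.13
grip_force: 40.0
```

```bash
python3 st.py
```

```text
push -0.1 lat 1.0 fz -0.3 s -0.0386 l 0.0017 z 0.0769 tq [0.2  0.01 0.04]
tool z [ 3.9e-03 -8.0e-04 -1.0e+00] along s 0.0039 l 0.0003 yaw 164.8 t 17.8 0.13391294581509225
```

Call:
step_arm(
  commands=[
    {"travel":[-0.001,0,0.0015],"turn":[0,0.2,0]},
    {"travel":[-0.002,0,0.0017],"turn":[0,0.2,0]},
    {"travel":[-0.003,0,0.0017],"turn":[0,0.2,0]},
  ],
)

```text
time: 18.15
position: [0.5191, -0.0225, 0.0739]
tool_rot: [-0.414, -3.111, -0.0]
ft_force: [-0.4, -0.5, -1.0]
grip_width: 0.134
grip_force: 40.0
```

Call:
step_arm(
  commands=[
    {"travel":[-0.0007,0,0],"turn":[0,0,0]},
    {"travel":[-0.0015,0,0],"turn":[0,0,0]},
  ],
)

```text
time: 18.35
position: [0.522, -0.0231, 0.0747]
tool_rot: [0.415, 3.114, 0.0]
ft_force: [1.0, -0.3, 0.1]
grip_width: 0.135
grip_force: 40.0
```

```bash
python3 st.py
```

```text
push 2.1 lat 0.3 fz -0.5 s -0.0345 l 0.0018 z 0.0748 tq [-0.01 -0.48  0.01]
tool z [ 0.0014  0.     -1.    ] along s 0.0013 l 0.0004 yaw 164.81 t 18.5 0.13467117372155576
```

Call:
step_arm(
  commands=[
    {"travel":[-0.0007,0,0],"turn":[0,0,0]},
    {"travel":[-0.0015,0,0],"turn":[0,0,0]},
  ],
)

```text
time: 18.75
position: [0.5229, -0.0233, 0.0746]
tool_rot: [-0.415, -3.113, -0.001]
ft_force: [1.8, 0.2, 0.1]
grip_width: 0.134
grip_force: 40.0
```

```bash
python3 st.py
```

```text
push 2.5 lat 1.2 fz -0.5 s -0.0340 l 0.0018 z 0.0745 tq [ 0.02 -0.59  0.04]
tool z [-1.2e-03  5.0e-04 -1.0e+00] along s -0.0013 l 0.0001 yaw 164.82 t 18.9 0.13426405644144507
```

Call:
step_arm(
  commands=[
    {"travel":[-0.0007,0,0],"turn":[0,0,0]},
    {"travel":[-0.0015,0,0],"turn":[0,0,0]},
    {"travel":[-0.0015,0,0],"turn":[0,0,0]},
  ],
)

```text
time: 19.25
position: [0.5236, -0.0236, 0.0741]
tool_rot: [-0.415, -3.112, -0.0]
ft_force: [1.3, -0.1, -1.1]
grip_width: 0.131
grip_force: 40.0
```

```bash
python3 st.py
```

```text
push 1.3 lat 0.7 fz -0.9 s -0.0331 l 0.0017 z 0.0741 tq [ 0.07 -0.35  0.05]
tool z [-2.2e-03  5.0e-04 -1.0e+00] along s -0.0023 l -0.0001 yaw 164.82 t 19.4 0.13204287902941825
```

Call:
step_arm(
  commands=[
    {"travel":[-0.0007,0,0],"turn":[0,0,0]},
    {"travel":[-0.0015,0,0],"turn":[0,0,0]},
    {"travel":[-0.0015,0,0],"turn":[0,0,0]},
  ],
)

```text
time: 19.75
position: [0.525, -0.0241, 0.0742]
tool_rot: [-0.415, -3.111, -0.0]
ft_force: [1.0, 0.6, -0.8]
grip_width: 0.135
grip_force: 40.0
```

```bash
python3 st.py
```

```text
push 0.5 lat 0.4 fz -0.6 s -0.0317 l 0.0017 z 0.0742 tq [ 0.15 -0.01  0.04]
tool z [-2.4e-03  5.0e-04 -1.0e+00] along s -0.0024 l -0.0001 yaw 164.82 t 19.9 0.12794515487079472
```

Call:
step_arm(
  commands=[
    {"travel":[-0.0007,0,0],"turn":[0,0,0]},
    {"travel":[-0.0015,0,0],"turn":[0,0,0]},
    {"travel":[-0.0015,0,0],"turn":[0,0,0]},
  ],
)

```text
time: 20.25
position: [0.5264, -0.0245, 0.0743]
tool_rot: [-0.415, -3.111, -0.0]
ft_force: [-1.9, 0.2, -0.4]
grip_width: 0.131
grip_force: 40.0
```

```bash
python3 st.py
```

```text
push -1.7 lat 0.3 fz -0.2 s -0.0301 l 0.0016 z 0.0743 tq [0.11 0.3  0.03]
tool z [-2.4e-03  5.0e-04 -1.0e+00] along s -0.0024 l -0.0002 yaw 164.82 t 20.4 0.132974428722541
```

Call:
step_arm(
  commands=[
    {"travel":[-0.0005,0,0],"turn":[0,0,0]},
    {"travel":[-0.001,0,0],"turn":[0,0,0]},
    {"travel":[-0.001,0,0],"turn":[0,0,0]},
  ],
)

```text
time: 20.75
position: [0.5275, -0.0247, 0.0743]
tool_rot: [-0.415, -3.112, -0.0]
ft_force: [-1.9, 0.2, -0.0]
grip_width: 0.134
grip_force: 40.0
```

```bash
python3 st.py
```

```text
push -2.5 lat -0.2 fz -0.1 s -0.0290 l 0.0017 z 0.0743 tq [ 0.07  0.58 -0.03]
tool z [-2.1e-03  5.0e-04 -1.0e+00] along s -0.0022 l -0.0001 yaw 164.82 t 20.9 0.13414372080818113
```

Call:
step_arm(
  commands=[
    {"travel":[-0.0005,0,0],"turn":[0,0,0]},
    {"travel":[-0.001,0,0],"turn":[0,0,0]},
    {"travel":[-0.001,0,0],"turn":[0,0,0]},
  ],
)

```text
time: 21.25
position: [0.528, -0.0248, 0.0742]
tool_rot: [-0.414, -3.11, -0.001]
ft_force: [-4.9, 0.5, 1.8]
grip_width: 0.133
grip_force: 40.0
```

```bash
python3 st.py
python3 - <<'E'
from h import *
a=snap("top","pics/top6.png");b=snap("side","pics/side6.png")
A=np.zeros((600,800,3),np.uint8)
A[:,:400]=cv2.resize(a[190:310,282:362],(400,600),interpolation=cv2.INTER_CUBIC)
A[:,400:]=cv2.resize(b[190:265,270:320],(400,600),interpolation=cv2.INTER_CUBIC)
cv2.imwrite("pics/c7.png",np.clip(A[...,::-1]*2.0,0,255).astype(np.uint8))
E
```

```text
push -5.0 lat -0.6 fz 1.9 s -0.0286 l 0.0017 z 0.0742 tq [ 0.21  1.14 -0.02]
tool z [-3.5e-03  8.0e-04 -1.0e+00] along s -0.0036 l -0.0001 yaw 164.83 t 21.4 0.13523576938641377
```

View pics/c7.png

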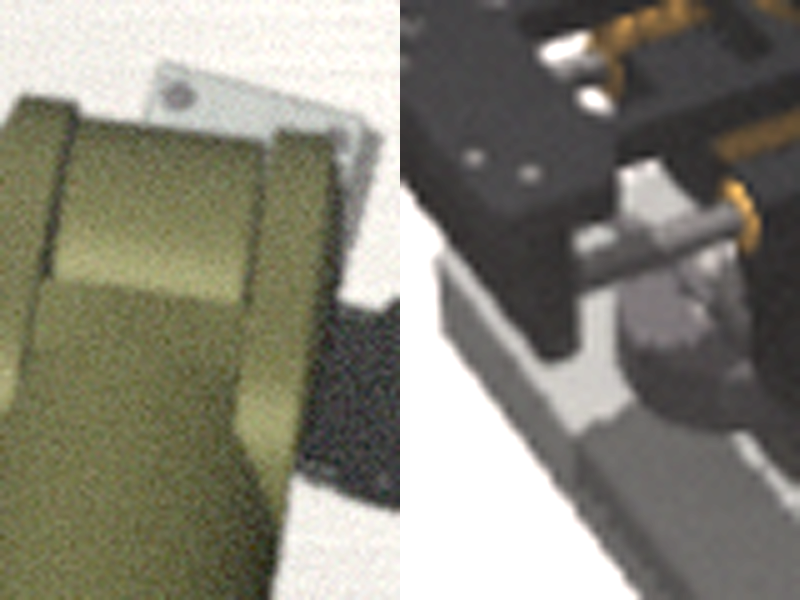

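The push now climbs steeply: 2.5 to 5 N over 0.4 mm, after the snap had pulled the clip forward. That means the clip is home on its tongue. I'll ease off, release and look.

Call:
step_arm(
  commands=[
    {"travel":[0.001,0,0],"turn":[0,0,0]},
    {"travel":[0.001,0,0],"turn":[0,0,0]},
  ],
)

```text
time: 21.75
position: [0.5277, -0.0247, 0.0743]
tool_rot: [-0.415, -3.112, -0.0]
ft_force: [-2.0, 1.1, -0.3]
grip_width: 0.133
grip_force: 40.0
```

Call:
step_arm(
  commands=[
    {"travel":[0,0,0],"turn":[0,0,0]},
    {"travel":[0,0,0],"turn":[0,0,0]},
    {"travel":[0,0,0],"turn":[0,0,0]},
    {"travel":[0,0,0],"turn":[0,0,0]},
    {"travel":[0,0,0],"turn":[0,0,0]},
  ],
  gripper=0.5,
)

```text
time: 22.25
position: [0.5281, -0.0248, 0.0745]
tool_rot: [-0.415, -3.113, -0.001]
ft_force: [0.1, 0.7, -0.1]
grip_width: 0.467
grip_force: 0.0
```

Call:
step_arm(
  commands=[
    {"travel":[0,0,-0.01],"turn":[0,0,0]},
    {"travel":[0,0,-0.03],"turn":[0,0,0]},
    {"travel":[0,0,-0.07],"turn":[0,0,0]},
    {"travel":[0,0,-0.11],"turn":[0,0,0]},
    {"travel":[0,0.03,-0.14],"turn":[0,0,0]},
  ],
)

```text
time: 22.75
position: [0.5363, -0.0006, 0.2181]
tool_rot: [0.427, 3.111, -0.0]
ft_force: [0.2, 0.5, 0.1]
grip_width: 0.504
grip_force: 0.0
```

Call:
step_arm(
  commands=[
    {"travel":[0,0.045,0],"turn":[0,0,0]},
    {"travel":[0,0.09,0],"turn":[0,0,0]},
    {"travel":[0,0.135,0],"turn":[0,0,0]},
    {"travel":[0,0.18,0],"turn":[0,0,0]},
    {"travel":[0,0.22,0],"turn":[0,0,0]},
  ],
)

```text
time: 23.25
position: [0.5937, 0.2192, 0.2153]
tool_rot: [-0.413, -3.113, -0.002]
ft_force: [0.7, -0.6, 0.0]
grip_width: 0.5
grip_force: 0.0
```

Run:
```python
from h import *
a=snap("top","pics/top7.png");b=snap("side","pics/side7.png")
s=ctrl.get_state();print(s["position"],s["time"])
A=np.zeros((600,800,3),np.uint8)
A[:,:400]=cv2.resize(a[210:300,290:350],(400,600),interpolation=cv2.INTER_CUBIC)
A[:,400:]=cv2.resize(b[190:280,280:340],(400,600),interpolation=cv2.INTER_CUBIC)
cv2.imwrite("pics/c8.png",np.clip(A[...,::-1]*1.6,0,255).astype(np.uint8))
```

```text
[0.59277156 0.22495577 0.21411801] 23.35
```

View pics/c8.png

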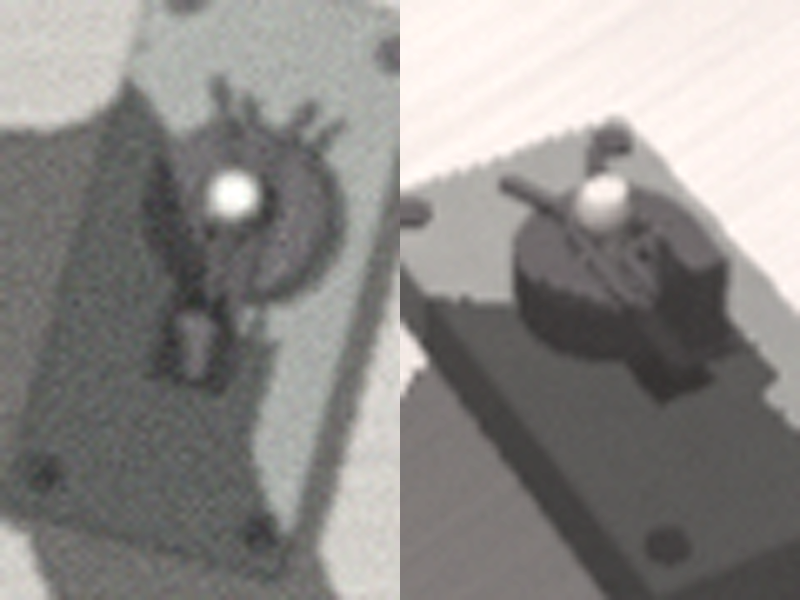

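The crops show the collar flat on the base and the clip lying level in the neck, with tips past the head and the tab behind. Head is at (324.9,239), tab top at (319.5,261) and tips' midpoint at about (329.3,224.6). A quick distance check, then I'll hand in.

Run:
```python
from h import *
ex=np.array([.9646,-.2638]);ey=np.array([.2638,.9646])
h=ray("top",324.9,238.95,.068)[:2]
for n,u,v,z in[("tab",319.55,261,.0887),("tips",329.3,224.6,.0552)]:
    d=ray("top",u,v,z)[:2]-h;print(n,(d@ex).round(4),(d@ey).round(4))
c,t=np.array([.5551,-.034]),np.array([.5277,-.0247]);print("post s",(h-c)@ex,"tab at release s",(t-c)@ex)
```

```text
tab -0.046 -0.0022
tips 0.0315 -0.0003
post s 0.01882598469961904 tab at release s -0.02888338000000009
```

```bash
python3 -c "
from bench import ctrl
print(ctrl.close_job())"
```

```text
the job is handed in; nothing more can be done
None
```

I handed the job in at about 23 s of the 72 s: the collar is flat on the base around the post, the clip is snapped home and released (tab 47.7 mm behind the post, 48 expected; push peaked at about 14 N), and no verdict came back.

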